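Offer a carved lamp arm up to its pivot stand

ROBOT

A 6-joint arm with a two-finger parallel gripper is mounted at the origin on a cart in front of the work surface, level with it; the furniture and walls round the work are solid. World frame = base frame: x ahead of the robot, y to its left, z up, the work surface at z = 0. Lengths are in m, angles in rad, forces in N, time in s.
With the tool pointing down it reaches from about 0.275 to 0.825 m from the base axis. Payload 5.2 kg.
Tool frame: the origin (TCP) lies between the finger pads; the fingertips stand bot.tcp_to_tips ahead of it and the grasp point (between the pads) lies 6 mm ahead of it (bot.tcp_to_tips is the distance from the TCP to the fingertips, in m); z points along the fingers, y is the direction in which the jaws open and shut (so a half turn about z gives the same grasp; the last joint's range is limited). The gripper opens to 93 mm and grips with 3 to 60 N. Pads are 15 mm wide; open, the fingers measure 128 mm over their backs; the gripper's body (75 mm by 188 mm) begins 65 mm behind the grasp point.
Start: joints at [1.045, 0.259, 1.535, -0, 1.348, -0.203], TCP at [0.174, 0.522, 0.244] pointing down, gripper open.
Joint ranges: [-3.14, 3.14], [-0.91, 2.08], [0.19, 2.58], [-1.22, 4.36], [0.22, 2.71], [-3.12, 3.12]. Speed limits (rad/s): [2.57, 2.57, 3.14, 3.14, 3.14, 3.14].

INTERFACE

Orientations are given as a rotation vector (axis times angle).
In Python, from workcell import sensors, optics, bot gives the robot as it stands.
- The arm moves only by the shell command python3 -m pendant 'ROWS' [FORCE]. ROWS is a JSON object of lists of equal length, an entry for each row: "dp": the shift along the tool's x, y, z in m, a list of three; "twist": the turn about the tool's z in rad; "claw": the closure, from 0 (fully open) to 1 (shut). A call has exactly 5 rows; each row is the pose to reach, as a shift and turn from the pose commanded when the call began, along the tool's axes at that moment; what a row does not reach only later rows make up. A row lasts 1/8 s, in which the tool goes at most 62.5 mm and 10.7 degrees, less where a joint would pass 70% of its speed; a pose out of reach is approached as far as the arm can. A call with a gripper value outside its range is refused whole. The fingers move at their own pace and stop on an object; FORCE is the grip in N (left out, the last holds). Time passes only in rows, so rows that repeat a pose let the fingers close, or fill a call up. It gives the time, the measured TCP pose, the force and the opening at its end, in the units of the state.
- sensors.get_state(): the state, without advancing time (a new reading comes with each control period).
- optics.camera(name): name is "scene" or "top" or "wrist"; returns (picture, depth): 480x640x3 uint8, red, green, blue; 480x640 float32, m along the optical axis (not along the pixel's ray), 0 where there is no reading.
- optics.get_calibration(name): a dict with "fx", "fy", "cx", "cy" (pixels), "dist" ([k1, k2, p1, p2, k3] as OpenCV has them; the pictures are not rectified), "T" (4x4, takes a point from camera to world coordinates). Camera axes: x right, y down, z forward; pixel columns grow to the right and rows downward; lengths in m; the calibration is good to about 2 mm. A picture is of the moment at which its call begins: read the wrist's pose just before it. get_calibration takes no time and is no camera call; for the wrist camera it gives the pose at the moment of the call.
- bot.finish_job(): hands the job in, once; it reports no verdict.
The state is a dict: "clock": time; "joint_positions": joint angles; "joint_velocities": joint speeds; "effort": joint torques, N m; "ee_pos": TCP position; "ee_rot": TCP orientation; "contact_force": force on the tool from outside, world axes, zero at the start; "ft_torque": the same for the moment, N m; "gripper_width": finger opening in m.
Only numpy, scipy, OpenCV 4.12 (cv2) and the standard library are available. Lean on these libraries where they do the work, as an engineer would, in place of code of your own. Each camera call takes 0.05 s, during which the arm holds its last target. There are 200 camera calls.

TASK

Pick up the carved wall-lamp arm that lies on the bench by its balance point (close to the heavy brass boss, not mid-length), with a light grip of about 20 N so that the soft waxed wood is not bruised. Carry it, level, to the pivot stand and hold it there in the air, the bore of its boss straight above the steel pin and its lamp cup straight above the rest pad, with about 40 mm of clear air between the underside of the boss and the top of the pin, so that the pin can be oiled. Finish while still holding it there, level and still; do not knock the stand, and leave the oil bottle alone.

Things in the scene. Friction and masses are not known exactly. Their poses are not given: they have to be found in the camera images.
- lamp_arm: loose carved lamp arm, 0.5 kg, 292 mm long, lying level on its boss and cup: heavy brass boss (52 mm dia, 44 high, open bore), square dark wooden bar (24 mm wide, upright sides, 26 to 129 mm from the bore axis, 14 to 40 mm above the bench), turned tail, small brass cup (42 mm dia). Origin: bore axis at the underside; +x to the cup. 15-25 N per finger holds it; over 40 N bruises the wood
- balance (a point): balance point (centre of mass along the arm) of the lamp arm: in the square bar, 77 mm from the bore axis towards the cup, at mid-height of the bar, 27 mm above the underside of boss and cup; same axes as the lamp arm
- bore (a point): centre of the bore at the underside of the boss (the same point as the lamp arm's origin)
- cup (a point): centre of the underside of the lamp cup, 245 mm from the bore along the arm
- pivot_stand: fixed stand on the bench: a brown wooden base board 325 x 60 x 14 mm with an upright steel pin on a flange at one end and a low cork-topped round rest pad at the other. Origin on the pin axis at bench height; +x runs to the rest pad, +z up
- pin_top (a point): centre of the top of the steel pin (16 mm diameter), 75 mm above the bench
- rest_top (a point): centre of the top of the rest pad (44 mm diameter), 34 mm above the bench, 245 mm from the pin axis
- oil_bottle: loose bottle of oil, 43 mm diameter, 92 mm high, standing behind the stand; origin at the centre of its underside; to be left alone

How it is judged:
On the way:
1. the lamp arm is lifted level, clear of the bench (height (world z) of each of bore, cup above 0.03 m and angle between lamp_arm's own z axis and vertical below 0.12 rad), for 0.2 s.
At the end, for the whole second after the job is handed in: the fingers hold the lamp arm within 25 mm of its balance point, still and level within 0.1 rad, nothing else carrying it; its bore is within 14 mm sideways of the pin axis and its cup within 24 mm of the rest pad's centre, the underside of the boss 20 to 60 mm above the top of the pin (horizontal distance between bore and pin_top below 0.014 m and horizontal distance between cup and rest_top below 0.024 m and z of bore in the frame of pin_top between 0.02 and 0.06 m and angle between lamp_arm's own z axis and vertical below 0.1 rad and horizontal distance between the grasp point and balance below 0.025 m and contact force between the fingers and lamp_arm above 2 N and contact force between lamp_arm and pivot_stand below 0.2 N and linear speed of lamp_arm below 0.02 m/s and angular speed of lamp_arm below 0.1 rad/s); the arm keeps its last pose, push and grip.
It fails at once if the soft wood is gripped too hard (over 40 N per finger) (contact force between the fingers and lamp_arm above 80 N).
It fails at once if the lamp arm is tipped by more than 0.35 rad (angle between lamp_arm's own z axis and vertical above 0.35 rad).
It fails at once if the lamp arm is knocked against the stand (over 6 N) (contact force between lamp_arm and pivot_stand above 6 N).
It fails at once if the robot knocks the stand (over 10 N) (contact force between the arm and pivot_stand above 10 N).
It fails at once if the oil bottle is moved by more than 25 mm (distance of oil_bottle from where it was at the start of the episode above 0.025 m).
It also fails if it takes over 38 s, if anything falls off the work surface, if the arm or the gripper's body presses on something with over 40 N, if the wrist force passes 120 N, or if a joint passes its speed limit or range.

## Working session

There is one attempt and no reset: what is moved stays moved. The work goes in short steps, Python scripts to look and compute and a shell command to move; the robot and the scene stay as the last step left them, time stands still between calls to the robot, and variables do not carry over. Pictures are saved under pics/ and viewed, about 8 in all and at most 12, crops included, and the job is handed in when it is done.

```bash
mkdir -p pics; ls; python3 - <<'E'
from workcell import sensors, optics, bot
import cv2, numpy as np
s=sensors.get_state();print(s, bot.tcp_to_tips)
for n in("scene","top"):
    p,d=optics.camera(n);np.savez(f"pics/{n}0.npz",p=p,d=d,**{k:np.array(v) for k,v in optics.get_calibration(n).items()})
    cv2.imwrite(f"pics/{n}0.png",p[:,:,::-1]);c=optics.get_calibration(n);print(n,c)
E
```

```text
pics
{'clock': 0.0, 'joint_positions': array([ 1.04517301e+00,  2.59353347e-01,  1.53602072e+00, -1.47173373e-05,
        1.34798899e+00, -2.02771960e-01]), 'joint_velocities': array([ 2.86406439e-04, -5.66313615e-04,  6.26060399e-05,  4.24836966e-04,
        6.83896837e-05, -1.11322803e-03]), 'effort': array([-1.72918728e-03, -4.37305427e+01, -2.83999443e+01,  7.18123326e-02,
        4.12302639e-02, -1.63234986e-04]), 'ee_pos': array([0.1742258 , 0.52117827, 0.24283712]), 'ee_rot': array([-5.04829660e-01, -3.10013983e+00,  2.60605869e-03]), 'contact_force': array([ 0.26706813, -0.0852722 ,  0.32631793]), 'ft_torque': array([ 0.03103686,  0.01557739, -0.00927569]), 'gripper_width': 0.09288611782484671} 0.025
scene {'fx': 608.6348603726456, 'fy': 608.6348603726456, 'cx': 323.73345492904303, 'cy': 244.1084949790863, 'dist': array([-0.11973602,  0.        ,  0.        ,  0.        ,  0.        ]), 'T': array([[ 0.89796913, -0.34539396,  0.27268014,  0.32307396],
       [-0.44001974, -0.69651855,  0.56678438, -0.61417835],
       [-0.00583713, -0.62893952, -0.77743231,  0.85012083],
       [ 0.        ,  0.        ,  0.        ,  1.        ]])}
top {'fx': 537.9401189308278, 'fy': 537.9401189308278, 'cx': 320.9304382869364, 'cy': 243.28122431108204, 'dist': array([-0.03480899,  0.        ,  0.        ,  0.        ,  0.        ]), 'T': array([[ 0.00612022, -0.98233491,  0.1870312 ,  0.44241523],
       [-0.99970024, -0.0015766 ,  0.02443252, -0.06843705],
       [-0.02370604, -0.18712467, -0.98205009,  1.06568332],
       [ 0.        ,  0.        ,  0.        ,  1.        ]])}
```

View pics/scene0.png

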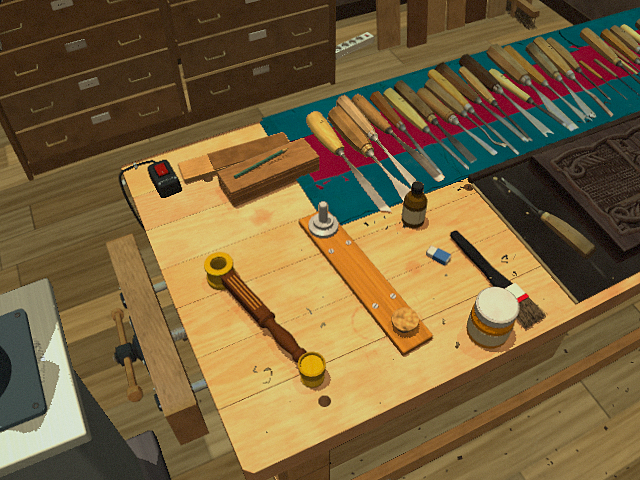

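View pics/top0.png

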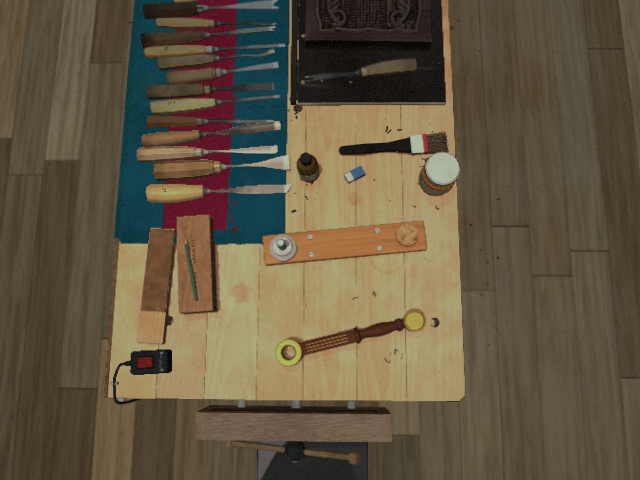

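The scene view shows the lamp arm with its boss at (219,268) and cup at (312,370). The pin is at (322,210), the pad at (404,320) and the bottle at (414,205). In the top view they are: boss (289,351), cup (414,320), pin (283,243), pad (407,233), bottle (308,167).

```bash
cat > h.py <<'E'
import cv2, numpy as np
def load(f):
    z=np.load(f); return {k:z[k] for k in z.files}
def K(c): return np.array([[c['fx'],0,c['cx']],[0,c['fy'],c['cy']],[0,0,1.]],float)
def rays(c,uv):
    x=cv2.undistortPoints(np.asarray(uv,float).reshape(-1,1,2),K(c),c['dist']).reshape(-1,2)
    return np.c_[x,np.ones(len(x))]          # camera rays, z=1
def cloud(c,d,mask):
    v,u=np.nonzero(mask&(d>0)); r=rays(c,np.c_[u,v])*d[v,u][:,None]
    return r@c['T'][:3,:3].T+c['T'][:3,3], np.c_[u,v]
def onplane(c,uv,z):
    r=rays(c,uv)@c['T'][:3,:3].T; o=c['T'][:3,3]; return o+r*((z-o[2])/r[:,2])[:,None]
def tri(c1,p1,c2,p2):
    A=[];b=[]
    o=[];D=[]
    for c,p in((c1,p1),(c2,p2)):
        r=(rays(c,[p])@c['T'][:3,:3].T)[0]; r/=np.linalg.norm(r); M=np.eye(3)-np.outer(r,r); A.append(M); b.append(M@c['T'][:3,3])
    A=np.vstack(A);b=np.hstack(b);x=np.linalg.lstsq(A,b,rcond=None)[0]; return x,np.linalg.norm(A@x-b)
E
python3 - <<'E'
from h import *
box={'scene':dict(boss=(200,245,245,300),cup=(292,345,335,395),pin=(305,195,345,240),pad=(385,300,425,342),stand=(290,190,440,360)),
'top':dict(boss=(268,332,310,370),cup=(398,305,430,335),pin=(265,228,300,265),pad=(392,218,424,250),stand=(255,215,432,270))}
C={}
for n in box:
    c=C[n]=load(f'pics/{n}0.npz'); hsv=cv2.cvtColor(c['p'],cv2.COLOR_RGB2HSV)
    for k,(a,b,e,f) in box[n].items():
        m=np.zeros((480,640),bool);m[b:f,a:e]=True
        P,uv=cloud(c,c['d'],m)
        print(n,k,'z pct',np.percentile(P[:,2],[1,50,90,97,99.5]).round(4))
        zt={'boss':.036,'cup':None,'pin':.062,'pad':.027,'stand':.008}[k] 
        if zt is None: zt=np.percentile(P[:,2],97)-.006
        s=P[:,2]>zt
        if k=='stand':
            s&=(P[:,2]<.019); print('  rect',cv2.minAreaRect((P[s,:2]*1000).astype(np.float32)))
        else:
            q=(P[s,:2]*1000).astype(np.float32);print('  n',s.sum(),'mean',P[s].mean(0).round(4),'minEncl',cv2.minEnclosingCircle(q),'uv',uv[s].mean(0).round(1))
        if k in('boss','cup'):
            y=m&(hsv[...,0]>20)&(hsv[...,0]<35)&(hsv[...,1]>150)&(hsv[...,2]>110)
            P,uv=cloud(c,c['d'],y);print('  yellow n',y.sum(),'zpct',np.percentile(P[:,2],[5,50,95]).round(4), 'hull', cv2.fitEllipse(cv2.convexHull(uv.astype(np.int32))))
E
```

```text
scene boss z pct [-0.0041  0.0022  0.0427  0.0444  0.0459]
  n 783 mean [ 0.4344 -0.006   0.0413] minEncl ((433.6085510253906, -14.819607734680176), 54.582977294921875) uv [225.4 272.5]
  yellow n 406 zpct [0.0107 0.0429 0.0456] hull ((218.4085235595703, 269.077880859375), (29.905677795410156, 35.38161087036133), 1.8070893287658691)
scene cup z pct [-0.0038  0.0017  0.0402  0.0433  0.0448]
  n 487 mean [ 0.4891 -0.2188  0.0403] minEncl ((485.9420166015625, -212.1886444091797), 30.5020694732666) uv [310.1 363.2]
  yellow n 534 zpct [0.0043 0.0379 0.0437] hull ((311.383056640625, 368.30670166015625), (27.594039916992188, 36.16203308105469), 179.50645446777344)
scene pin z pct [-0.0032  0.012   0.0362  0.0696  0.0752]
  n 82 mean [0.6313 0.0298 0.071 ] minEncl ((631.9677124023438, 32.727638244628906), 9.466830253601074) uv [322.6 206.6]
scene pad z pct [-0.0024  0.0144  0.0345  0.0357  0.0373]
  n 539 mean [ 0.6571 -0.2114  0.0337] minEncl ((656.926513671875, -210.9052276611328), 22.550386428833008) uv [404.7 318.9]
scene stand z pct [-0.0041  0.0007  0.0159  0.0394  0.0704]
  rect ((682.3917236328125, -71.77488708496094), (376.06768798828125, 232.2474365234375), 74.37843322753906)
top boss z pct [-0.004   0.0015  0.0443  0.0461  0.048 ]
  n 536 mean [0.4316 0.0101 0.0428] minEncl ((433.94390869140625, 8.088478088378906), 34.14697265625) uv [291.9 351.3]Traceback (most recent call last):
  File "<stdin>", line 20, in <module>
cv2.error: OpenCV(4.12.0) /io/opencv/modules/imgproc/src/shapedescr.cpp:361: error: (-201:Incorrect size of input array) There should be at least 5 points to fit the ellipse in function 'fitEllipseNoDirect'
```

```bash
python3 - <<'E'
from h import *
box={'scene':dict(boss=(200,245,245,300),cup=(292,345,335,395),pin=(305,195,345,240),pad=(385,300,425,342)),
'top':dict(boss=(268,332,310,370),cup=(398,305,430,335),pin=(265,228,300,265),pad=(392,218,424,250))}
for n in box:
    c=load(f'pics/{n}0.npz'); hsv=cv2.cvtColor(c['p'],cv2.COLOR_RGB2HSV)
    for k,(a,b,e,f) in box[n].items():
        m=np.zeros((480,640),bool);m[b:f,a:e]=True
        if k in('boss','cup'): m&=(hsv[...,0]>=21)&(hsv[...,0]<45)&(hsv[...,1]>120)&(hsv[...,2]>80)
        P,uv=cloud(c,c['d'],m)
        zt=dict(boss=.038,cup=.03,pin=.066,pad=.027)[k]; s=P[:,2]>zt
        q=(P[s,:2]*1000).astype(np.float32);print(n,k,s.sum(),'z med',np.median(P[s,2]).round(4),'mean',P[s].mean(0).round(4),'circ',cv2.minEnclosingCircle(q),'uv',uv[s].mean(0).round(1))
        if k in('boss','cup'): print('  ell uv',cv2.fitEllipse(cv2.convexHull(uv[s].astype(np.int32))))
    # stand board
    hs=(hsv[...,0]<16)&(hsv[...,1]>110)&(hsv[...,2]>60); P,uv=cloud(c,c['d'],hs)
    s=(P[:,2]>.009)&(P[:,2]<.02)&(abs(P[:,0]-.645)<.07)&(P[:,1]>-.29)&(P[:,1]<.09);print(' board',np.median(P[s,2]),cv2.minAreaRect((P[s,:2]*1000).astype(np.float32)))
E
```

```text
scene boss 362 z med 0.043 mean [0.4292 0.0149 0.043 ] circ ((429.7084655761719, 15.189793586730957), 24.91177749633789) uv [217.9 263.8]
  ell uv ((218.0435791015625, 263.6761169433594), (22.836013793945312, 28.719980239868164), 76.33647155761719)
scene cup 476 z med 0.0383 mean [ 0.4899 -0.2214  0.039 ] circ ((489.6347961425781, -221.55068969726562), 20.793304443359375) uv [311.4 364.8]
  ell uv ((311.1666259765625, 364.713134765625), (26.516374588012695, 27.566499710083008), 5.893784523010254)
scene pin 68 z med 0.0727 mean [0.6312 0.0304 0.0723] circ ((632.0745239257812, 32.756011962890625), 9.457754135131836) uv [322.3 205.9]
scene pad 539 z med 0.0337 mean [ 0.6571 -0.2114  0.0337] circ ((656.926513671875, -210.9052276611328), 22.550386428833008) uv [404.7 318.9]
 board 0.013175846292967086 ((643.8347778320312, -90.52931213378906), (61.48930358886719, 324.7767639160156), 5.790528774261475)
top boss 375 z med 0.0439 mean [0.4297 0.0168 0.044 ] circ ((429.8618469238281, 17.19205093383789), 24.598373413085938) uv [288.2 352.3]
  ell uv ((288.181396484375, 352.2484130859375), (25.647417068481445, 26.40373420715332), 0.5396658182144165)
top cup 268 z med 0.038 mean [ 0.49   -0.2206  0.038 ] circ ((489.8610534667969, -220.09207153320312), 17.242902755737305) uv [414.5 320.5]
  ell uv ((414.5245056152344, 320.4625549316406), (17.801647186279297, 18.69614028930664), 157.9540252685547)
top pin 58 z med 0.0741 mean [0.632  0.0338 0.0739] circ ((632.6209716796875, 33.83269119262695), 7.844671249389648) uv [279.7 242.8]
top pad 386 z med 0.0338 mean [ 0.6566 -0.2096  0.0338] circ ((656.4501953125, -209.3115234375), 22.152650833129883) uv [406.4 234.5]
 board 0.013733643833822917 ((644.7144775390625, -88.47596740722656), (60.54707717895508, 323.64599609375), 5.715142726898193)
```

```bash
python3 - <<'E'
from workcell import sensors
from scipy.spatial.transform import Rotation as R
s=sensors.get_state();print(R.from_rotvec(s['ee_rot']).as_matrix().round(3))
E
```

```text
[[-0.948  0.317 -0.001]
 [ 0.317  0.948 -0.001]
 [ 0.    -0.002 -1.   ]]
```

```bash
cat > goal.py <<'E'
import sys,numpy as np
from workcell import sensors
from scipy.spatial.transform import Rotation as R
x,y,z,yaw=map(float,sys.argv[1:5])   # yaw = world angle of tool x, degrees
s=sensors.get_state();M=R.from_rotvec(s['ee_rot']).as_matrix()
now=np.degrees(np.arctan2(M[1,0],M[0,0]))
print('t',round(s['clock'],2),'pos',s['ee_pos'].round(4),'yaw',now.round(2),'tilt',np.degrees(np.arccos(-M[2,2])).round(2),'j',s['joint_positions'].round(2),'w',round(s['gripper_width'],4),'F',s['contact_force'].round(2))
print('dp',(M.T@(np.array([x,y,z])-s['ee_pos'])).round(4),'twist',np.radians((now-yaw+180)%360-180).round(4))
E
python3 -m pendant '{"dp":[[-0.04,-0.04,0.008],[-0.08,-0.08,0.016],[-0.12,-0.12,0.024],[-0.16,-0.16,0.032],[-0.2,-0.2,0.04]],"twist":[0.09,0.18,0.27,0.36,0.45],"claw":[0,0,0,0,0]}' 20
python3 goal.py 0.4487 -0.0584 0.20 104.2
```

```text
clock: 0.72
ee_pos: [0.301, 0.2668, 0.2033]
ee_rot: [1.187, 2.908, -0.0]
contact_force: [0.4, 0.4, -0.4]
gripper_width: 0.0932
t 0.72 pos [0.301  0.2668 0.2033] yaw 135.58 tilt 0.01 j [ 0.45  0.02  1.92 -0.    1.2  -0.35] w 0.0932 F [ 0.36  0.38 -0.35]
dp [-0.3331 -0.1289  0.0033] twist 0.5477
```

```bash
python3 -m pendant '{"dp":[[-0.055,-0.021,0],[-0.11,-0.042,0],[-0.165,-0.064,0],[-0.22,-0.085,0],[-0.275,-0.106,0]],"twist":[0.11,0.22,0.33,0.44,0.547],"claw":[0,0,0,0,0]}'
python3 goal.py 0.4487 -0.0584 0.20 104.2
```

```text
clock: 1.35
ee_pos: [0.4239, -0.0013, 0.2036]
ee_rot: [1.931, 2.478, 0.0]
contact_force: [1.1, 0.7, 1.1]
gripper_width: 0.0929
t 1.35 pos [ 0.4239 -0.0013  0.2036] yaw 104.15 tilt 0.02 j [-0.27  0.06  1.88  0.    1.2  -0.51] w 0.0929 F [1.14 0.66 1.12]
dp [-0.0614  0.0101  0.0036] twist -0.0009
```

```bash
python3 -m pendant '{"dp":[[-0.03,0.005,0],[-0.06,0.01,0],[-0.061,0.01,0],[-0.061,0.01,0],[-0.061,0.01,0]],"twist":[0,0,0,0,0],"claw":[0,0,0,0,0]}'
python3 goal.py 0.4487 -0.0584 0.033 104.2
python3 - <<'E'
from workcell import sensors, optics
from h import *
c={k:np.array(v) for k,v in optics.get_calibration('wrist').items()};p,d=optics.camera('wrist')
np.savez('pics/w1.npz',p=p,d=d,**c);v=p[:,:,::-1].copy()
b=np.array([.4487,-.0584,.027]);u=np.array([.2457,-.9694,0])
for P in (b,b-.077*u+[0,0,.017],b+.168*u+[0,0,.017]):
    q=np.linalg.inv(c['T'])@np.r_[P,1]; uv=cv2.projectPoints(q[:3].reshape(1,1,3),np.zeros(3),np.zeros(3),K(c),c['dist'])[0].ravel();print(uv.round(0))
    cv2.drawMarker(v,tuple(int(t) for t in uv),(255,0,255),0,14,2)
cv2.imwrite('pics/w1.png',v)
# bar edges by depth: points 14-40mm high, near balance
P,uv=cloud(c,d,d>0);r=P-b;a=r@u;n=np.array([.9694,.2457,0]);t=r@n
for a0 in(-.03,-.015,0,.015,.03,.045):
    s=(abs(a-a0)<.004)&(abs(t)<.04)&(P[:,2]>.025);print(a0,s.sum(),np.percentile(t[s],[2,98]).round(4) if s.sum() else '',np.percentile(P[s,2],90).round(4) if s.sum() else '')
E
```

```text
clock: 1.98
ee_pos: [0.4478, -0.0549, 0.2036]
ee_rot: [-1.924, -2.483, -0.0]
contact_force: [-1.4, -1.3, -0.4]
gripper_width: 0.0932
t 1.98 pos [ 0.4478 -0.0549  0.2036] yaw 104.45 tilt 0.04 j [-0.37  0.11  1.82  0.    1.21 -0.62] w 0.0932 F [-1.42 -1.26 -0.36]
dp [-0.0037  0.      0.1706] twist 0.0044
[321. 225.]
[322. 127.]
[320. 411.]
-0.03 13660 [-0.0382  0.0384] 0.2896
-0.015 314 [-0.0109  0.0121] 0.0412
0 314 [-0.011   0.0123] 0.0413
0.015 294 [-0.0103  0.0126] 0.0412
0.03 280 [-0.0104  0.012 ] 0.0413
0.045 257 [-0.0105  0.0122] 0.041
```

View pics/w1.png

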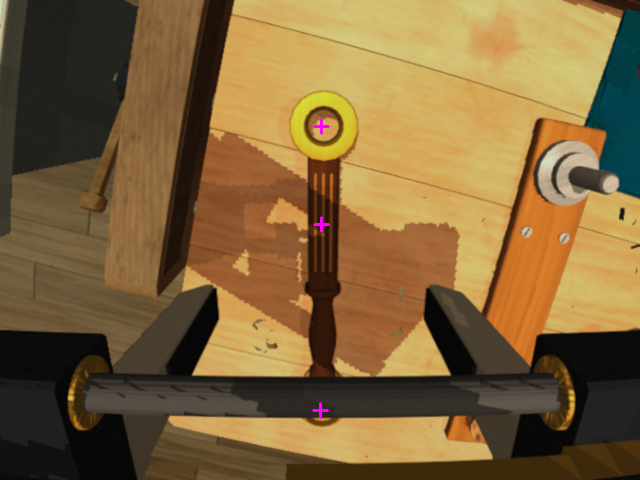

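The wrist view confirms the measurement. The predicted boss, balance and cup marks fall on the arm (boss ring at (324,126), bar at (321,225)), and the bar is centred within 1 mm.

```bash
python3 -m pendant '{"dp":[[0,0,0.025],[0,0,0.05],[0,0,0.075],[0,0,0.1],[0,0,0.1]],"twist":[0,0,0,0,0],"claw":[0,0,0,0,0]}'
python3 goal.py 0.4495 -0.0584 0.034 104.2
```

```text
clock: 2.65
ee_pos: [0.4469, -0.0548, 0.1024]
ee_rot: [-1.922, -2.48, 0.002]
contact_force: [0.4, -0.4, 0.6]
gripper_width: 0.093
t 2.65 pos [ 0.4469 -0.0548  0.1024] yaw 104.44 tilt 0.23 j [-0.37  0.24  1.95  0.    0.95 -0.62] w 0.093 F [ 0.43 -0.38  0.55]
dp [-0.0043  0.0019  0.0684] twist 0.0043
```

```bash
python3 -m pendant '{"dp":[[-0.004,0.002,0.02],[-0.004,0.002,0.04],[-0.004,0.002,0.055],[-0.004,0.002,0.068],[-0.004,0.002,0.068]],"twist":[0,0,0,0,0],"claw":[0,0,0,0,0]}'
python3 goal.py 0.4495 -0.0584 0.034 104.2
```

```text
clock: 3.28
ee_pos: [0.4512, -0.0591, 0.0356]
ee_rot: [-1.925, -2.482, 0.0]
contact_force: [-0.8, 0.2, -0.3]
gripper_width: 0.0928
t 3.27 pos [ 0.4512 -0.0591  0.0356] yaw 104.4 tilt 0.04 j [-0.38  0.35  2.01 -0.    0.78 -0.63] w 0.0928 F [-0.76  0.17 -0.28]
dp [ 0.0011 -0.0014  0.0016] twist 0.0036
```

Good; close at 20 N.

```bash
python3 -m pendant '{"dp":[[0,-0.001,0.001],[0,-0.001,0.001],[0,-0.001,0.001],[0,-0.001,0.001],[0,-0.001,0.001]],"twist":[0,0,0,0,0],"claw":[0.4,0.6,0.8,0.9,0.9]}' 20
python3 -m pendant '{"dp":[[0,0,0],[0,0,0],[0,0,0],[0,0,0],[0,0,0]],"twist":[0,0,0,0,0],"claw":[0.9,0.9,0.9,0.9,0.9]}' 20
python3 goal.py 0.4495 -0.0584 0.034 104.2
```

```text
clock: 3.9
ee_pos: [0.4504, -0.0597, 0.0347]
ee_rot: [1.926, 2.482, 0.0]
contact_force: [0.3, -0.4, 0.7]
gripper_width: 0.0475
clock: 4.53
ee_pos: [0.4504, -0.0596, 0.0346]
ee_rot: [-1.926, -2.482, -0.0]
contact_force: [1.5, -0.7, -1.3]
gripper_width: 0.0241
t 4.53 pos [ 0.4504 -0.0596  0.0346] yaw 104.38 tilt 0.0 j [-0.38  0.35  2.01  0.    0.78 -0.63] w 0.0241 F [ 1.53 -0.75 -1.25]
dp [ 0.0014 -0.0006  0.0006] twist 0.0031
```

```bash
python3 -m pendant '{"dp":[[0,0,0],[0,0,0],[0,0,-0.003],[0,0,-0.008],[0,0,-0.014]],"twist":[0,0,0,0,0],"claw":[0.9,0.9,0.9,0.9,0.9]}'
python3 -m pendant '{"dp":[[0,0,-0.008],[0,0,-0.016],[0,0,-0.024],[0,0,-0.03],[0,0,-0.03]],"twist":[0,0,0,0,0],"claw":[0.9,0.9,0.9,0.9,0.9]}'
cat > look.py <<'E'
import sys
from workcell import sensors, optics
from h import *
t=sys.argv[1]; from scipy.spatial.transform import Rotation as R
s=sensors.get_state();g=s['ee_pos'];M=R.from_rotvec(s['ee_rot']).as_matrix();g=g+.006*M[:,2];u=-M[:,0]
for n in('scene','top','wrist'):
    c={k:np.array(v) for k,v in optics.get_calibration(n).items()};p,d=optics.camera(n)
    np.savez(f'pics/{n}{t}.npz',p=p,d=d,**c);v=p[:,:,::-1].copy()
    hsv=cv2.cvtColor(p,cv2.COLOR_RGB2HSV);m=(hsv[...,0]>=21)&(hsv[...,0]<45)&(hsv[...,1]>120)&(hsv[...,2]>60)
    P,uv=cloud(c,d,m)
    for k,a in(('boss',-.077),('cup',.168)):
        e=g+a*u; s=(np.linalg.norm(P[:,:2]-e[:2],axis=1)<.04)&(abs(P[:,2]-e[2])<.04)
        if s.sum()<30: print(n,k,'few',s.sum());continue
        zt=np.percentile(P[s,2],90); s&=abs(P[:,2]-zt)<.004
        q=(P[s,:2]*1000).astype(np.float32);(cx,cy),r=cv2.minEnclosingCircle(q);print(n,k,s.sum(),'ztop',np.median(P[s,2]).round(4),'c',round(cx,1),round(cy,1),'r',round(r,1),'mean',P[s].mean(0).round(4))
    cv2.imwrite(f'pics/{n}{t}.png',v)
E
python3 look.py 2; python3 goal.py 0.6397 -0.1096 0.149 95.8
```

```text
clock: 5.15
ee_pos: [0.45, -0.0595, 0.0488]
ee_rot: [-1.925, -2.482, 0.0]
contact_force: [0.4, -0.2, -5.2]
gripper_width: 0.0237
clock: 5.78
ee_pos: [0.4508, -0.0598, 0.0792]
ee_rot: [1.925, 2.481, 0.001]
contact_force: [0.4, 0.1, -5.3]
gripper_width: 0.0239
scene boss 5 ztop 0.0872 c 412.5 30.9 r 4.5 mean [0.413  0.0315 0.0876]
scene cup 244 ztop 0.0866 c 490.4 -222.0 r 21.1 mean [ 0.4904 -0.2228  0.0864]
top boss 36 ztop 0.0891 c 408.8 17.7 r 10.0 mean [0.4092 0.0193 0.089 ]
top cup 242 ztop 0.0824 c 490.2 -220.6 r 17.3 mean [ 0.4903 -0.2208  0.0825]
wrist boss 12262 ztop 0.0882 c 430.6 17.5 r 24.6 mean [0.4302 0.0183 0.0882]
wrist cup few 0
t 5.92 pos [ 0.4501 -0.0596  0.0784] yaw 104.38 tilt 0.03 j [-0.38  0.28  1.97 -0.    0.89 -0.63] w 0.0238 F [ 0.2  -0.6  -5.36]
dp [-0.0955  0.1712 -0.0707] twist 0.1497
```

Level and gripped (about 5.3 N carried). Both ends rose about 45 mm. I'll raise it to full height before moving sideways.

```bash
python3 -m pendant '{"dp":[[0,0,-0.01],[0,0,-0.028],[0,0,-0.048],[0,0,-0.064],[0,0,-0.071]],"twist":[0,0,0,0,0],"claw":[0.9,0.9,0.9,0.9,0.9]}'
python3 goal.py 0.640 -0.0453 0.149 95.8
```

```text
clock: 6.55
ee_pos: [0.4508, -0.0598, 0.1509]
ee_rot: [1.925, 2.481, 0.001]
contact_force: [0.5, -0.2, -6.0]
gripper_width: 0.0238
t 6.55 pos [ 0.4508 -0.0598  0.1509] yaw 104.39 tilt 0.1 j [-0.38  0.18  1.89 -0.    1.07 -0.63] w 0.0238 F [ 0.54 -0.2  -5.96]
dp [-0.033   0.1868  0.0022] twist 0.1499
```

```bash
python3 -m pendant '{"dp":[[-0.001,0.006,0],[-0.004,0.022,0],[-0.008,0.045,0],[-0.012,0.07,0],[-0.016,0.094,0]],"twist":[0.004,0.017,0.035,0.055,0.075],"claw":[0.9,0.9,0.9,0.9,0.9]}'
python3 -m pendant '{"dp":[[-0.003,0.025,0],[-0.007,0.05,0],[-0.011,0.071,0],[-0.014,0.085,0],[-0.016,0.092,0]],"twist":[0.02,0.04,0.057,0.068,0.075],"claw":[0.9,0.9,0.9,0.9,0.9]}'
python3 -m pendant '{"dp":[[0,0,0],[0,0,0],[0,0,0],[0,0,0],[0,0,0]],"twist":[0,0,0,0,0],"claw":[0.9,0.9,0.9,0.9,0.9]}'
python3 goal.py 0.640 -0.0453 0.149 95.8; python3 look.py 3
```

```text
clock: 7.18
ee_pos: [0.547, -0.0515, 0.1485]
ee_rot: [-2.018, -2.406, 0.0]
contact_force: [0.1, 0.0, -5.1]
gripper_width: 0.0239
clock: 7.8
ee_pos: [0.6398, -0.0511, 0.1479]
ee_rot: [-2.106, -2.329, 0.001]
contact_force: [0.2, 0.4, -4.9]
gripper_width: 0.0239
clock: 8.43
ee_pos: [0.6387, -0.0514, 0.1499]
ee_rot: [2.106, 2.331, 0.0]
contact_force: [0.3, 0.4, -4.9]
gripper_width: 0.024
t 8.43 pos [ 0.6387 -0.0514  0.1499] yaw 95.79 tilt 0.02 j [-0.25  0.49  1.43  0.    1.22 -0.36] w 0.024 F [ 0.35  0.43 -4.85]
dp [0.0059 0.0019 0.0009] twist -0.0003
scene boss few 12
scene cup 216 ztop 0.157 c 653.4 -217.1 r 21.4 mean [ 0.6517 -0.2201  0.1568]
top boss 365 ztop 0.1593 c 629.6 27.0 r 24.2 mean [0.629  0.0266 0.1594]
top cup 236 ztop 0.1532 c 652.6 -217.8 r 18.1 mean [ 0.6536 -0.2169  0.1534]
wrist boss 12084 ztop 0.1593 c 630.7 27.6 r 24.3 mean [0.6305 0.0285 0.1593]
wrist cup few 0
```

```bash
python3 -m pendant '{"dp":[[0.003,0.0015,0],[0.006,0.003,0],[0.006,0.003,0],[0.006,0.003,0],[0.006,0.003,0]],"twist":[0,0,0,0,0],"claw":[0.9,0.9,0.9,0.9,0.9]}'
python3 -m pendant '{"dp":[[0,0,0],[0,0,0],[0,0,0],[0,0,0],[0,0,0]],"twist":[0,0,0,0,0],"claw":[0.9,0.9,0.9,0.9,0.9]}'
python3 goal.py 0.640 -0.0453 0.149 95.8; python3 look.py 4
```

```text
clock: 9.2
ee_pos: [0.6411, -0.0452, 0.1496]
ee_rot: [2.106, 2.331, -0.0]
contact_force: [0.4, -0.1, -4.9]
gripper_width: 0.0244
clock: 9.82
ee_pos: [0.6411, -0.0452, 0.1496]
ee_rot: [-2.106, -2.331, 0.0]
contact_force: [-0.1, -0.1, -5.1]
gripper_width: 0.0237
t 9.82 pos [ 0.6411 -0.0452  0.1496] yaw 95.79 tilt 0.0 j [-0.24  0.49  1.42 -0.    1.22 -0.34] w 0.0237 F [-0.12 -0.07 -5.12]
dp [-0.     -0.0012  0.0006] twist -0.0002
scene boss few 9
scene cup 200 ztop 0.1567 c 655.5 -211.0 r 21.3 mean [ 0.6545 -0.2136  0.1565]
top boss 359 ztop 0.1592 c 631.9 33.6 r 24.4 mean [0.6317 0.0326 0.1593]
top cup 248 ztop 0.1528 c 656.1 -210.7 r 17.5 mean [ 0.6565 -0.2107  0.1529]
wrist boss 12111 ztop 0.1592 c 633.1 33.9 r 24.4 mean [0.6329 0.0348 0.1592]
wrist cup few 0
```

View pics/scene4.png

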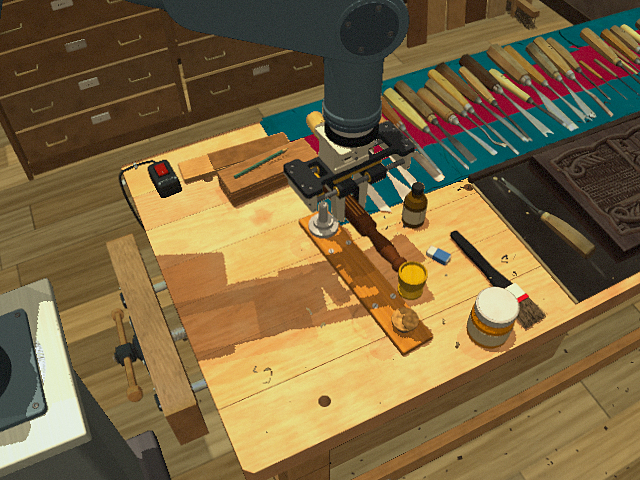

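View pics/wrist4.png

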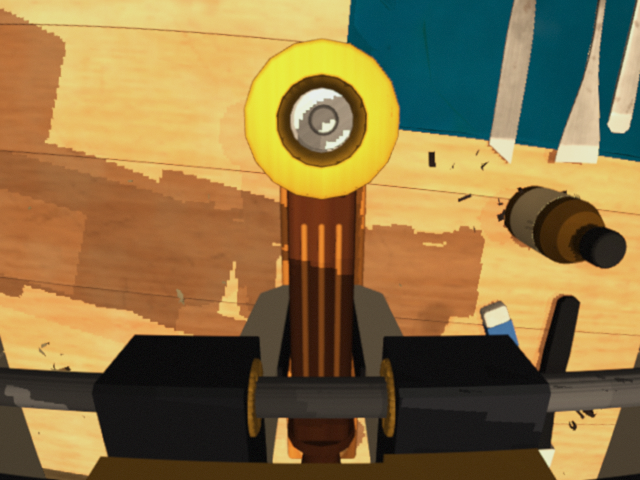

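The scene view shows the arm held in the air above the stand, its cup at (412,280) over the pad at (404,320), and the bottle still at (414,205). The wrist view shows the pin top at (323,119), centred in the bore ring at (322,118). Every measurement is within limits, so I'm handing in.

```bash
python3 -c "
from workcell import bot,sensors
s=sensors.get_state();print(s['clock'],abs(s['joint_velocities']).max(),s['gripper_width']);print(bot.finish_job())"
```

```text
9.975 0.0015080424995107743 0.02391791719281044
the job is handed in; nothing more can be done
None
```

I gripped the lamp arm at its balance point with the grip set to 20 N, lifted it level and carried it over the pivot stand. It was held there, level and still, when I handed the job in at about 10 s. No verdict was reported.

Last checks before handing in:
- **Bore over the pin:** within about 1 mm in the top and wrist camera measurements, and the wrist picture shows the pin centred in the bore.
- **Cup over the rest pad:** within about 2 mm. The top and scene cameras agree.
- **Clearance:** about 40 mm between the underside of the boss and the top of the pin. I worked this out from the boss's measured top and its stated 44 mm height.
- **Grip:** about 2 mm from the balance point. The fingers stayed closed on the 24 mm bar and carried about 5 N throughout, with no sign of slipping.
- **Level and still:** tool tilt read 0.0°, and the joints were almost motionless.
- **Stand and bottle:** the force readings showed no knock on the stand, and the bottle is still at its starting place in the picture.

**Partial checks:** the scene camera could not see the boss at the end because the gripper hid it. The wrist camera could not see the cup. So each was checked by the other two cameras only.

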